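# Lid the teapot, then find which way the vacuum jug opens and hold its stopper off

### The arm

A 6-joint arm with a two-finger parallel gripper is mounted at the origin on the work surface. World frame = base frame: x ahead of the robot, y to its left, z up, the work surface at z = 0. Lengths are in m, angles in degrees, forces in N, time in s.
With the tool pointing down it reaches from about 0.4 to 0.825 m from the base axis. Payload 7 kg.
Tool frame: the origin (TCP) lies midway between the tips of the shut fingers; the grasp point (between the pads) lies r.grip_depth behind it (r.grip_depth is the distance from the TCP to the grasp point, in m); z points along the fingers, y is the line along which they close (so a half turn about z gives the same grasp; the last joint's range is limited). The gripper opens to 88 mm and grips with 3 to 60 N. Pads are 19 mm wide; open, the fingers measure 130 mm over their backs; the gripper's body (78 mm by 193 mm) begins 47 mm behind the grasp point.
Start: joints at [90.762, 20.546, 0.682, 0, -70.136, -16.507], TCP at [0.183, 0.65, 0.227] pointing down, gripper open.
Joint ranges: [-176.03, 176.03], [-82.01, 121.73], [-58.28, 71.71], [-173.87, 95.51], [-174.79, -0.11], [-173.66, 173.66]. Speed limits (degrees/s): [136.94, 136.94, 172.46, 180, 180, 180].

### API

Orientations are given as [roll, pitch, yaw] about the fixed x, y, z axes, in that order (R = Rz(yaw) Ry(pitch) Rx(roll)).
In Python, from plant import r gives the robot as it stands.
- The arm moves only by the shell command python3 drive.py [OPENING] [FORCE], which reads ROWS from standard input. ROWS is a JSON list of rows, 1 to 12 of them, each of 6 numbers: dx, dy, dz in parts of the range, where 1.0 means 1 m, then a rotation vector rx, ry, rz in fractions of the full range, 1 being 180 degrees; each row is the pose to reach, as a shift and turn from the pose commanded when the command began, along the tool's axes at that moment; what a row does not reach only later rows make up. A row lasts 1/12 s, in which the tool goes at most 0.0417 m and 7.16 degrees, less where a joint would pass 70% of its speed; a pose out of reach is approached as far as the arm can. OPENING is the finger opening in m, set as the command begins (- or left out keeps the last). The fingers move at their own pace and stop on an object; FORCE is the grip in N (left out, the last holds). Time passes only in rows, so rows that do not move let the fingers close. It prints the time, the measured TCP pose, the force, the opening and the grip force at its end. A shift or turn number past 1, either way, is cut back to 1. Input that does not fit is refused with a message, and nothing moves.
- r.get_state(): the state, without advancing time (a new reading comes with each control period).
- r.capture(name): name is "scene" or "top" or "wrist"; returns a dict with "frame" (384x512x3 uint8, red, green, blue), "z_map" (384x512 float32, m along the optical axis (not along the pixel's ray), 0 where there is no reading), "fx", "fy", "cx", "cy" (pixels), "cam_to_world" (4x4, takes a point from camera to world coordinates). Camera axes: x right, y down, z forward; pixel columns grow to the right and rows downward; lengths in m; the calibration is good to about 2 mm. A picture is of the moment at which its call begins.
- r.close_job(): hands the job in; it is judged then, once.
The state is a dict: "time_s": time; "joints": joint angles; "qd": joint speeds; "joint_torque": joint torques, N m; "tcp_pos": TCP position; "eef_rot": TCP orientation; "contact_force": force on the tool from outside, world axes, zero at the start; "moment": the same for the moment, N m; "gripper_width": finger opening in m; "gripper_force": force on a finger pad.
Only numpy, scipy, OpenCV 4.12 (cv2) and the standard library are available. Lean on these libraries where they do the work, as an engineer would, in place of code of your own. Each camera call takes 0.05 s, during which the arm holds its last target. There are 200 camera calls.

### The job

I am about to pour the tea over into the vacuum jug: first put the lid on the teapot, knob up and sitting fully home in the mouth, and let go of it. Then open the jug: its quarter-turn stopper may unscrew either clockwise or anticlockwise, so try it one way, and if it soon stops turn it the other way until it is free, then lift it off and do not put it down. Finish with the stopper still gripped and held up in the air, no lower than the jug's mouth and 15 cm or more to one side of it, touching nothing but the gripper; leave the pot, the jug and the other crockery standing where they are.

Things in the scene. Friction and masses are not known exactly. Their poses are not given: they have to be found in the camera images.
- teapot: Low brown clay teapot, loose, 0.8 kg, 88 mm high, belly 148 mm across. Origin: centre of its underside; z up; the spout points along its -x (reaching 120 mm from the axis), the handle along +x (116 mm); both stay below the rim.
- teapot_mouth (a point): Centre of the teapot's round mouth, level with its flat rim, 88 mm above the pot's origin; clear opening 72 mm, rim 84 mm across outside.
- lid: Brown clay teapot lid, 0.15 kg, on the table knob up. Origin: centre of the underside of its locating rim; z up. Locating rim 66 mm across, z 0 to 10 mm (goes into the mouth); plate 88 mm across, z 10 to 16 mm (rests on the pot's rim); low dome to z 22 mm; knob 20 mm across, z 22 to 46 mm. Fully home its origin is 78 mm above the pot's origin, on the pot's axis.
- jug: Steel vacuum jug with a heavy rubber foot: it stands fast on the table. 124 mm across, 190 mm high to the rim of its mouth, upright. Origin: centre of its underside. Black handle along its +x, reaching 107 mm from the axis, top at 185 mm; short pouring lip along -x.
- jug_mouth (a point): Centre of the jug's mouth, level with its rim, 190 mm above the table. Closed, two ledges in the neck hold the stopper's lugs down (2 mm of play upwards).
- stopper: Black stopper of the jug, 0.11 kg. Origin: on its axis at the underside of its flange (at the jug's mouth when closed); z up. Flange 88 mm across, z 0 to 7 mm; plug 47 mm across reaching down to z -30 mm, with two lugs along its y, 65 mm over their tips. Turns easily (only its own weight rubs), does not rise as it turns.
- stopper_grip (a point): Centre of the stopper's round ribbed grip (46 mm across, 34 mm high, stopper z 7 to 41 mm; take it here), 30 mm above the stopper's origin. Turned the right way, 55 to 70 degrees free it to lift straight out (61 is best; end stop at about 73); the wrong way it stops after 10 to 17 degrees and stays locked. The right way differs from start to start and cannot be seen.
- cup: White mug 74 mm across, 65 mm high, standing on the saucer. A bystander. Origin: centre of its underside.
- saucer: White saucer, 140 mm across, 18 mm high, on the table outside the tea things on the robot's left. A bystander. Origin: centre of its underside.
- creamer: White milk jug 64 mm across, 75 mm high, on the robot's right. A bystander. Origin: centre of its underside.
- sugar_bowl: White lidded sugar bowl 92 mm across, 82 mm high, beyond the lid. A bystander. Origin: centre of its underside.

How it is judged:
By the outcome, as a careful person would: the job done as asked, in the order asked, and still so for the second after the job is handed in, while the arm keeps its last pose, push and grip.
It also fails if it takes over 64 s, if anything falls off the work surface, if the arm or the gripper's body presses on something with over 40 N, if the wrist force passes 120 N, or if a joint passes its speed limit or range.

## Working session

There is one attempt and no reset: what is moved stays moved. The work goes in short steps, Python scripts to look and compute and a shell command to move; the robot and the scene stay as the last step left them, time stands still between calls to the robot, and variables do not carry over. Pictures are saved under pics/ and viewed, at most 10 in all, crops included, and the job is handed in when it is done.

```bash
ls; mkdir -p pics; python3 - <<'E'
from plant import r
import cv2,numpy as np
s=r.get_state();print(s,r.grip_depth)
for n in("top","scene"):
    c=r.capture(n);cv2.imwrite(f"pics/{n}0.png",c["frame"][...,::-1]);np.savez(f"pics/{n}0.npz",**c)
    print(n,c["fx"],c["fy"],c["cx"],c["cy"],c["cam_to_world"].round(3).tolist())
E
```

```text
drive.py
pics
plant.py
{'time_s': 0.0, 'joints': array([ 9.07636813e+01,  2.05916262e+01,  6.34662294e-01, -2.02551056e-02,
       -7.01343653e+01, -1.65066518e+01]), 'qd': array([ 0.03529821, -0.03294514,  0.01890596, -0.05138843,  0.00178317,
        0.01767323]), 'joint_torque': array([ 6.21360687e-04, -5.82716238e+01,  2.93050647e+01,  6.99710146e+00,
        7.03025493e-03, -1.55522353e-04]), 'tcp_pos': array([0.18303755, 0.64921763, 0.22562684]), 'eef_rot': array([ 1.79907024e+02, -7.69524825e-03, -1.57498625e+01]), 'contact_force': array([ 0.56626078, -0.10980035, -1.09271671]), 'moment': array([-0.01940019,  0.04710834,  0.01284938]), 'gripper_force': 0.0, 'gripper_width': 0.08785940438999099} 0.0188
top 373.5509668580559 373.5509668580559 261.4741187226891 189.1194144477058 [[-0.021, -0.992, 0.123, 0.469], [-1.0, 0.022, 0.012, -0.034], [-0.014, -0.123, -0.992, 1.539], [0.0, 0.0, 0.0, 1.0]]
scene 459.7514907674553 459.7514907674553 255.3544759385596 183.79151271166327 [[0.522, 0.463, -0.716, 1.679], [0.853, -0.28, 0.441, -0.663], [0.003, -0.841, -0.541, 0.934], [0.0, 0.0, 0.0, 1.0]]
```

View pics/top0.png

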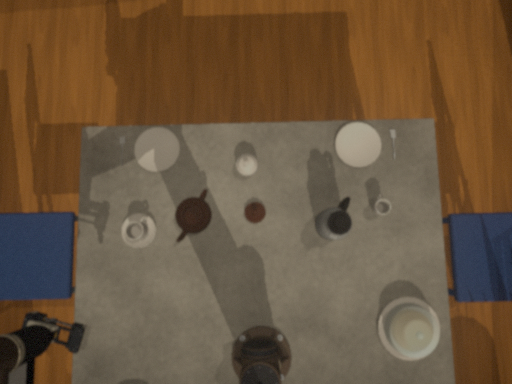

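View pics/scene0.png

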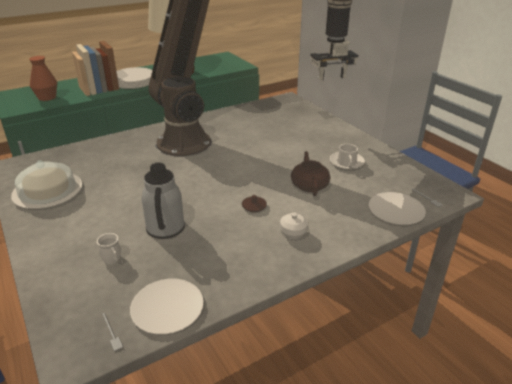

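The top view shows the teapot at about (193,215), the lid at (255,212), the stopper on the jug at (340,221), the sugar bowl at (246,164), the creamer at (383,207) and the saucer with cup at (139,230). I'll use depth to get their positions.

```bash
cat > h.py <<'E'
import numpy as np,cv2
def cloud(c):
    z=c["z_map"];v,u=np.indices(z.shape)
    p=np.stack([(u-c["cx"])*z/c["fx"],(v-c["cy"])*z/c["fy"],z],-1)
    T=c["cam_to_world"];w=p@T[:3,:3].T+T[:3,3];w[z<=0]=np.nan
    return w
E
python3 - <<'E'
from h import *
for n in("top","scene"):
    w=cloud(np.load(f"pics/{n}0.npz"));P=w.reshape(-1,3);P=P[np.isfinite(P).all(1)]
    if n=="top":
        rois={}
        for k,(u,v) in dict(pot=(193,215),lid=(255,212),stop=(340,221),sugar=(246,164),cream=(383,207),cup=(139,230)).items():
            rois[k]=np.nanmedian(w[v-2:v+3,u-2:u+3].reshape(-1,3),0)
    for k,q in rois.items():
        Q=P[np.hypot(*(P[:,:2]-q[:2]).T)<.14]
        print(n,k,q.round(3),"zmax",Q[:,2].max().round(3))
        for lo in np.arange(.01,.24,.02):
            S=Q[(Q[:,2]>lo)&(Q[:,2]<lo+.02)]
            if len(S)>3:
                (x,y),rad=cv2.minEnclosingCircle(S[:,:2].astype(np.float32))
                print("  z%.2f n%d mean %s med z %.3f enc %.3f %.3f r%.3f"%(lo,len(S),S[:,:2].mean(0).round(3),np.median(S[:,2]),x,y,rad))
    # table level
    S=P[(abs(P[:,2])<.02)&(P[:,0]>.3)&(P[:,0]<.8)&(abs(P[:,1])<.4)];print("table",np.median(S[:,2]))
f=cv2.imread("pics/top0.png")[170:260,110:410];cv2.imwrite("pics/top0c.png",cv2.resize(f,None,fx=2.66,fy=2.66,interpolation=cv2.INTER_CUBIC))
E
```

```text
top pot [0.558 0.268 0.006] zmax 0.093
  z0.01 n57 mean [0.578 0.273] med z 0.013 enc 0.593 0.273 r0.122
  z0.03 n88 mean [0.551 0.246] med z 0.046 enc 0.562 0.248 r0.100
  z0.05 n388 mean [0.546 0.254] med z 0.064 enc 0.558 0.255 r0.110
  z0.07 n395 mean [0.557 0.256] med z 0.076 enc 0.551 0.260 r0.114
  z0.09 n13 mean [0.549 0.25 ] med z 0.092 enc 0.527 0.276 r0.075
top lid [0.563 0.011 0.043] zmax 0.055
  z0.01 n340 mean [0.562 0.014] med z 0.018 enc 0.552 0.021 r0.108
  z0.03 n17 mean [0.563 0.013] med z 0.045 enc 0.563 0.014 r0.010
top stop [ 0.513 -0.29   0.231] zmax 0.239
  z0.01 n26 mean [ 0.508 -0.251] med z 0.015 enc 0.547 -0.289 r0.111
  z0.03 n18 mean [ 0.495 -0.243] med z 0.038 enc 0.507 -0.262 r0.054
  z0.05 n33 mean [ 0.528 -0.268] med z 0.064 enc 0.518 -0.297 r0.072
  z0.07 n25 mean [ 0.532 -0.276] med z 0.081 enc 0.521 -0.299 r0.075
  z0.09 n30 mean [ 0.522 -0.262] med z 0.100 enc 0.525 -0.298 r0.078
  z0.11 n73 mean [ 0.511 -0.267] med z 0.123 enc 0.529 -0.297 r0.082
  z0.13 n140 mean [ 0.51  -0.272] med z 0.141 enc 0.528 -0.297 r0.080
  z0.15 n90 mean [ 0.526 -0.27
[... 2973 characters left out ...]
.043] med z 0.081 enc 0.764 0.046 r0.016
scene cream [ 0.574 -0.511  0.008] zmax 0.079
  z0.01 n59 mean [ 0.596 -0.493] med z 0.021 enc 0.593 -0.490 r0.028
  z0.03 n170 mean [ 0.587 -0.488] med z 0.041 enc 0.585 -0.484 r0.043
  z0.05 n219 mean [ 0.58  -0.486] med z 0.060 enc 0.586 -0.484 r0.042
  z0.07 n115 mean [ 0.572 -0.487] med z 0.075 enc 0.575 -0.487 r0.033
scene cup [0.501 0.488 0.01 ] zmax 0.076
  z0.01 n271 mean [0.511 0.484] med z 0.017 enc 0.504 0.491 r0.072
  z0.03 n107 mean [0.512 0.483] med z 0.041 enc 0.519 0.489 r0.059
  z0.05 n164 mean [0.51  0.487] med z 0.061 enc 0.517 0.478 r0.060
  z0.07 n35 mean [0.501 0.492] med z 0.071 enc 0.503 0.491 r0.041
table 0.001934138612520342
```

View pics/top0c.png

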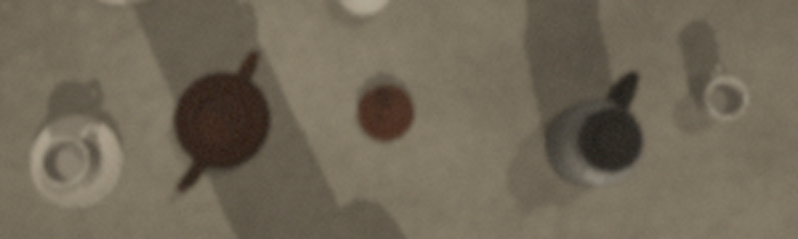

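The enlarged crop shows the pot's spout pointing lower left and its handle upper right, with the lid separate at about (385,112). The jug's grip is centred near (610,138). I'll move above the pot at yaw 0.

Units first: turns go in shares of 180 degrees. So -15.75 degrees / 180 = -0.0875.

```bash
echo '[[0.23,0.14,-0.07,0,0,-0.0875],[0.23,0.14,-0.07,0,0,-0.0875],[0.462,0.275,-0.07,0,0,-0.0875],[0.462,0.275,-0.07,0,0,-0.0875],[0.462,0.275,-0.07,0,0,-0.0875],[0.462,0.275,-0.07,0,0,-0.0875],[0.462,0.275,-0.07,0,0,-0.0875],[0.462,0.275,-0.07,0,0,-0.0875],[0.462,0.275,-0.07,0,0,-0.0875],[0.462,0.275,-0.07,0,0,-0.0875],[0.462,0.275,-0.07,0,0,-0.0875],[0.462,0.275,-0.07,0,0,-0.0875]]' | python3 drive.py 0.06
python3 - <<'E'
from plant import r
import cv2,numpy as np
s=r.get_state();print(s["tcp_pos"],s["eef_rot"],s["joints"].round(1))
E
```

```text
time_s: 1.1
tcp_pos: [0.5246, 0.2887, 0.2921]
eef_rot: [180.0, 0.0, 0.0]
contact_force: [0.6, 1.4, -0.5]
gripper_width: 0.0601
gripper_force: 0.0
[0.52462902 0.28870336 0.2920799 ] [1.79996869e+02 1.75772590e-02 1.44766813e-02] [ 47.5  11.4  -3.4  -0.  -75.2  42.5]
```

```bash
echo '[[0,0,0,0,0,0],[0,0,0,0,0,0]]' | python3 drive.py
python3 - <<'E'
from plant import r
import cv2,numpy as np
s=r.get_state();print(s["tcp_pos"],s["eef_rot"],s["joints"].round(1))
c=r.capture("wrist");cv2.imwrite("pics/w1.png",c["frame"][...,::-1]);np.savez("pics/w1.npz",**c);print(c["fx"],c["cam_to_world"].round(3))
E
```

```text
time_s: 1.27
tcp_pos: [0.525, 0.2885, 0.2916]
eef_rot: [180.0, 0.0, -0.2]
contact_force: [0.1, 0.4, 0.1]
gripper_width: 0.0598
gripper_force: 0.0
[0.52496589 0.28851927 0.29155925] [ 1.79975493e+02  3.45970808e-02 -2.30722497e-01] [ 47.5  11.5  -3.4  -0.  -75.2  42.3]
301.00960840244426 [[-0.006 -0.952 -0.305  0.609]
 [-1.     0.005  0.002  0.288]
 [ 0.     0.305 -0.952  0.45 ]
 [ 0.     0.     0.     1.   ]]
```

View pics/w1.png

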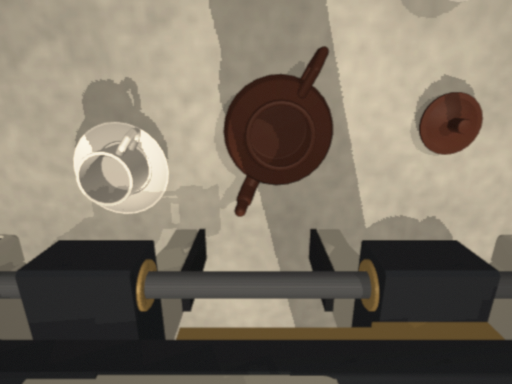

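The wrist view shows the teapot mouth ring around (280,134), the lid plate around (451,123) with its knob at (457,125), and the cup and saucer at (120,167). Next I'll fit circles to these.

```bash
python3 - <<'E'
from h import *
c=np.load("pics/w1.npz");w=cloud(c)
def fit(S):
    A=np.c_[2*S[:,:2],np.ones(len(S))];x=np.linalg.lstsq(A,(S[:,:2]**2).sum(1),rcond=None)[0];return x[:2],np.sqrt(x[2]+x[0]**2+x[1]**2)
P=w.reshape(-1,3);P=P[np.isfinite(P).all(1)]
def near(x,y,d):return P[np.hypot(P[:,0]-x,P[:,1]-y)<d]
t=P[(abs(P[:,2])<.01)];print("table",np.median(t[:,2]))
Q=near(.564,.015,.06)
for a,b in((.01,.03),(.02,.03),(.036,.055)):
    S=Q[(Q[:,2]>a)&(Q[:,2]<b)];print("lid",a,len(S),np.median(S[:,2]).round(4),S[:,:2].mean(0).round(4),cv2.minEnclosingCircle(S[:,:2].astype(np.float32)))
Q=near(.557,.258,.075)
S=Q[(Q[:,2]>.082)];print("rim",len(S),np.median(S[:,2]),S[:,:2].mean(0),cv2.minEnclosingCircle(S[:,:2].astype(np.float32)),fit(S))
# outer silhouettes via colour: convert edge pixels
print(c["z_map"][134,200:360:6].round(3))
f=cv2.imread("pics/w1.png")[30:230,200:500];cv2.imwrite("pics/w1c.png",cv2.resize(f,None,fx=2.66,fy=2.66,interpolation=cv2.INTER_CUBIC))
E
```

```text
table 0.0005144049849984123
lid 0.01 2834 0.0177 [0.5683 0.0176] ((0.5662540197372437, 0.013328484259545803), 0.04462609440088272)
lid 0.02 732 0.0211 [0.5677 0.0179] ((0.566222071647644, 0.013964515179395676), 0.02935877814888954)
lid 0.036 229 0.0457 [0.5671 0.0164] ((0.566962480545044, 0.01397143304347992), 0.010216787457466125)
rim 54383 0.3818359120929213 [0.55146242 0.27527625] ((0.5667534470558167, 0.2692185342311859), 0.07228982448577881) (array([0.5511692 , 0.27679108]), np.float64(0.036540186038482095))
[0.445 0.445 0.446 0.446 0.399 0.38  0.373 0.37  0.358 0.44  0.439 0.439
 0.439 0.44  0.439 0.439 0.439 0.44  0.436 0.358 0.373 0.379 0.393 0.446
 0.447 0.446 0.445]
```

View pics/w1c.png

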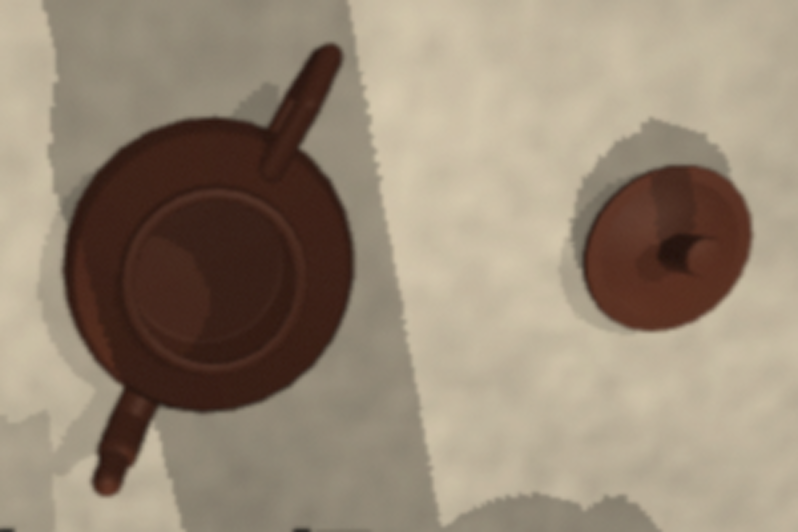

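In the crop the rim spans x 123–305 and y 188–370, so its centre is at image pixel about (280.5,134.9).

```bash
python3 - <<'E'
from h import *
c=np.load("pics/w1.npz");w=cloud(c)
P=w.reshape(-1,3);P=P[np.isfinite(P).all(1)]
S=P[(np.hypot(P[:,0]-.555,P[:,1]-.26)<.06)&(P[:,2]>.083)&(P[:,2]<.095)]
print("rim",len(S),np.median(S[:,2]),cv2.minEnclosingCircle(S[:,:2].astype(np.float32)))
T=c["cam_to_world"]
for px,py,z in((280.5,134.9,.088),):
    d=T[:3,:3]@np.array([(px-c["cx"])/c["fx"],(py-c["cy"])/c["fy"],1]);print(T[:3,3]+d*(z-T[2,3])/d[2])
S=P[(np.hypot(P[:,0]-.56,P[:,1]-.26)<.1)&(P[:,2]>.03)&(P[:,2]<.06)]
print("belly",cv2.minEnclosingCircle(S[np.hypot(S[:,0]-.56,S[:,1]-.26)<.08][:,:2].astype(np.float32)))
E
```

```text
rim 1023 0.08816772220876257 ((0.5597320795059204, 0.2601802349090576), 0.04252907633781433)
[0.5619237  0.26021618 0.088     ]
belly ((0.5594565272331238, 0.26112329959869385), 0.07911280542612076)
```

```bash
echo '[[0.0415,0.2747,0.12,0,0,0],[0.0415,0.2747,0.12,0,0,0],[0.0415,0.2747,0.12,0,0,0],[0.0415,0.2747,0.12,0,0,0],[0.0415,0.2747,0.12,0,0,0],[0.0415,0.2747,0.12,0,0,0],[0.0415,0.2747,0.19,0,0,0],[0.0415,0.2747,0.19,0,0,0],[0.0415,0.2747,0.19,0,0,0],[0.0415,0.2747,0.19,0,0,0],[0.0415,0.2747,0.19,0,0,0],[0.0415,0.2747,0.19,0,0,0]]' | python3 drive.py 0.05
python3 - <<'E'
from plant import r
from h import *
s=r.get_state();print(s["tcp_pos"],s["eef_rot"])
c=r.capture("wrist")
cv2.imwrite("pics/w2.png",c["frame"][...,::-1]);P=cloud(c).reshape(-1,3);P=P[np.isfinite(P).all(1)]
for a,b in((.01,.03),(.036,.055)):
    S=P[(np.hypot(P[:,0]-.566,P[:,1]-.014)<.055)&(P[:,2]>a)&(P[:,2]<b)];print(len(S),cv2.minEnclosingCircle(S[:,:2].astype(np.float32)) if len(S) else 0)
E
```

```text
time_s: 2.32
tcp_pos: [0.5661, 0.0173, 0.1031]
eef_rot: [-180.0, -0.1, 0.1]
contact_force: [0.0, -0.4, 1.1]
gripper_width: 0.0501
gripper_force: 0.0
[0.56609464 0.01731123 0.10311288] [-1.79990294e+02 -8.75174806e-02  1.10625676e-01]
7069 ((0.5672723650932312, 0.013567108660936356), 0.043907418847084045)
541 ((0.56748366355896, 0.013607415370643139), 0.010012718848884106)
```

```bash
echo '[[0,0,0.03,0,0,0],[0,0,0.045,0,0,0],[0,0,0.045,0,0,0],[0,0,0.045,0,0,0]]' | python3 drive.py 0.05
```

```text
time_s: 2.7
tcp_pos: [0.5657, 0.0168, 0.058]
eef_rot: [180.0, -0.0, 0.1]
contact_force: [1.6, -0.0, 0.1]
gripper_width: 0.05
gripper_force: 0.0
```

```bash
echo '[[0.0016,0.0032,0.015,0,0,0],[0.0016,0.0032,0.028,0,0,0],[0.0016,0.0032,0.033,0,0,0],[0.0016,0.0032,0.033,0,0,0]]' | python3 drive.py 0.05; echo '[[0,0,0,0,0,0],[0,0,0,0,0,0],[0,0,0,0,0,0],[0,0,0,0,0,0],[0,0,0,0,0,0],[0,0,0,0,0,0]]' | python3 drive.py 0.01 20
```

```text
time_s: 3.03
tcp_pos: [0.5672, 0.013, 0.0245]
eef_rot: [-180.0, -0.0, 0.0]
contact_force: [-0.2, -0.3, -0.4]
gripper_width: 0.0501
gripper_force: 0.0
time_s: 3.53
tcp_pos: [0.5672, 0.0128, 0.0244]
eef_rot: [-180.0, -0.0, 0.0]
contact_force: [-1.5, -0.7, 3.5]
gripper_width: 0.0195
gripper_force: 20.0
```

```bash
echo '[[0,0,-0.03,0,0,0],[0,0,-0.06,0,0,0],[0,0,-0.09,0,0,0],[0,0,-0.12,0,0,0],[0,0,-0.12,0,0,0],[-0.003,-0.04,-0.12,0,0,0],[-0.007,-0.08,-0.12,0,0,0],[-0.007,-0.12,-0.12,0,0,0],[-0.0075,-0.16,-0.12,0,0,0],[-0.0075,-0.2,-0.12,0,0,0],[-0.0075,-0.23,-0.12,0,0,0],[-0.0075,-0.2472,-0.12,0,0,0]]' | python3 drive.py; echo '[[0,0,0,0,0,0],[0,0,0,0,0,0],[0,0,0,0,0,0]]' | python3 drive.py
python3 - <<'E'
from plant import r
from h import *
s=r.get_state();print(s["tcp_pos"],s["eef_rot"])
c=r.capture("wrist")
cv2.imwrite("pics/w3.png",c["frame"][...,::-1]);np.savez("pics/w3.npz",**c);P=cloud(c).reshape(-1,3);P=P[np.isfinite(P).all(1)]
for a,b in((.04,.06),(.083,.093),(.12,.134),(.137,.15)):
    S=P[(np.hypot(P[:,0]-.56,P[:,1]-.26)<.085)&(P[:,2]>a)&(P[:,2]<b)];print(a,len(S),cv2.minEnclosingCircle(S[:,:2].astype(np.float32)) if len(S) else 0)
E
```

```text
time_s: 4.53
tcp_pos: [0.559, 0.2631, 0.1434]
eef_rot: [-180.0, 0.0, 0.1]
contact_force: [0.7, -0.5, -1.5]
gripper_width: 0.0195
gripper_force: 20.0
time_s: 4.78
tcp_pos: [0.559, 0.2591, 0.1435]
eef_rot: [180.0, 0.1, -0.0]
contact_force: [1.3, -0.0, -0.7]
gripper_width: 0.0191
gripper_force: 20.0
[0.55896103 0.25908221 0.1434672 ] [ 1.79959112e+02  5.91191153e-02 -9.27492064e-03]
0.04 1490 ((0.5623738169670105, 0.26053136587142944), 0.07294018566608429)
0.083 1039 ((0.6037216186523438, 0.25850987434387207), 0.05067460238933563)
0.12 218 ((0.5623499155044556, 0.2582261264324188), 0.04376864433288574)
0.137 3381 ((0.5671339631080627, 0.2543826699256897), 0.038488857448101044)
```

View pics/w3.png

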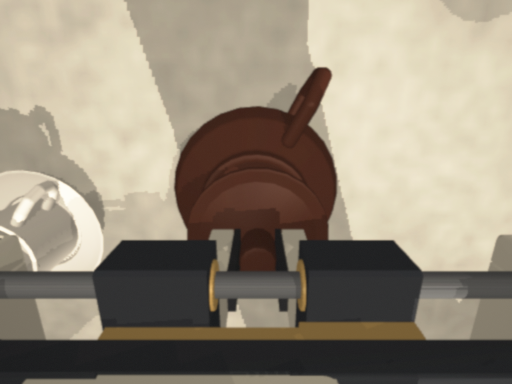

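```bash
python3 - <<'E'
from h import *
c=np.load("pics/w3.npz");P=cloud(c).reshape(-1,3);P=P[np.isfinite(P).all(1)]
d=np.hypot(P[:,0]-.559,P[:,1]-.259)
for a,b,r0 in((.125,.139,.05),(.139,.15,.05),(.084,.092,.05)):
    S=P[(d<r0)&(P[:,2]>a)&(P[:,2]<b)]
    A=np.c_[S[:,:2]-[.559,.259],np.ones(len(S))];co=np.linalg.lstsq(A,S[:,2],rcond=None)[0]
    print(a,len(S),S.min(0).round(4),S.max(0).round(4),"plane",co.round(3))
    # outer far edge circle fit
    ang=np.round(np.degrees(np.arctan2(S[:,1]-.259,S[:,0]-.56))/6)
    E=np.array([S[ang==k][np.argmax(np.hypot(*(S[ang==k][:,:2]-[.56,.259]).T))] for k in np.unique(ang)])
    M=np.c_[2*E[:,:2],np.ones(len(E))];x=np.linalg.lstsq(M,(E[:,:2]**2).sum(1),rcond=None)[0];print("edge",x[:2].round(4),np.sqrt(x[2]+x[0]**2+x[1]**2).round(4),len(E))
E
```

```text
0.125 5787 [0.5383 0.2149 0.1303] [0.6027 0.3019 0.139 ] plane [-0.033 -0.001  0.137]
edge [0.5627 0.2585] 0.0412 34
0.139 1973 [0.5388 0.2323 0.139 ] [0.5871 0.2838 0.15  ] plane [-0.172  0.006  0.143]
edge [0.5634 0.2578] 0.0233 35
0.084 909 [0.574  0.2228 0.084 ] [0.6023 0.2996 0.0902] plane [-0.02   0.003  0.089]
edge [0.5603 0.2603] 0.0419 23
```

```bash
echo '[[0.0015,-0.002,0,0,0,0],[0.0015,-0.002,0.01,0,0,0],[0.0015,-0.002,0.02,0,0,0],[0.0015,-0.002,0.027,0,0,0],[0.0015,-0.002,0.032,0,0,0],[0.0015,-0.002,0.035,0,0,0],[0.0015,-0.002,0.037,0,0,0],[0.0015,-0.002,0.038,0,0,0],[0.0015,-0.002,0.039,0,0,0],[0.0015,-0.002,0.04,0,0,0]]' | python3 drive.py
```

```text
time_s: 5.67
tcp_pos: [0.5611, 0.2621, 0.1042]
eef_rot: [-180.0, -0.0, 0.0]
contact_force: [0.4, -0.4, -1.5]
gripper_width: 0.0197
gripper_force: 20.0
```

```bash
echo '[[0,0,0.001,0,0,0],[0,0,0.0018,0,0,0],[0,0,0.0018,0,0,0]]' | python3 drive.py; echo '[[0,0,0,0,0,0],[0,0,0,0,0,0],[0,0,0,0,0,0],[0,0,0,0,0,0]]' | python3 drive.py 0.05
```

```text
time_s: 5.92
tcp_pos: [0.561, 0.262, 0.1025]
eef_rot: [-180.0, -0.0, 0.0]
contact_force: [0.0, -0.1, -0.5]
gripper_width: 0.0194
gripper_force: 20.0
time_s: 6.25
tcp_pos: [0.561, 0.2619, 0.1023]
eef_rot: [-180.0, -0.0, 0.0]
contact_force: [0.3, -0.1, 0.5]
gripper_width: 0.0408
gripper_force: 0.0
```

```bash
echo '[[0,0,-0.03,0,0,0],[0,0,-0.07,0,0,0],[0,0,-0.11,0,0,0],[-0.02,0.03,-0.15,0,0,0],[-0.04,0.06,-0.18,0,0,0],[-0.06,0.09,-0.2,0,0,0],[-0.06,0.1,-0.21,0,0,0],[-0.06,0.1,-0.21,0,0,0],[-0.06,0.1,-0.21,0,0,0]]' | python3 drive.py 0.08
python3 - <<'E'
from plant import r
from h import *
s=r.get_state();print(s["tcp_pos"],s["eef_rot"],s["joints"].round(1))
c=r.capture("wrist")
cv2.imwrite("pics/w4.png",c["frame"][...,::-1]);P=cloud(c).reshape(-1,3);P=P[np.isfinite(P).all(1)]
d=np.hypot(P[:,0]-.56,P[:,1]-.261)
for a,b,r0 in((.083,.105,.05),(.115,.13,.03),(.0905,.1,.06)):
    S=P[(d<r0)&(P[:,2]>a)&(P[:,2]<b)];A=np.c_[S[:,:2]-[.56,.261],np.ones(len(S))]
    print(a,len(S),np.median(S[:,2]),cv2.minEnclosingCircle(S[:,:2].astype(np.float32)),np.linalg.lstsq(A,S[:,2],rcond=None)[0])
E
```

```text
time_s: 7.0
tcp_pos: [0.501, 0.1612, 0.3143]
eef_rot: [-179.8, -0.2, -0.1]
contact_force: [-0.3, 0.2, -0.7]
gripper_width: 0.0798
gripper_force: 0.0
[0.50095672 0.16123019 0.31430026] [-1.79840976e+02 -1.99015523e-01 -5.44215537e-02] [ 39.2   3.6  -9.8   0.  -76.4  50.7]
0.083 3819 0.09572230247424257 ((0.5613695383071899, 0.26076242327690125), 0.04417861998081207) [-0.00065855  0.00868662  0.09619879]
0.115 269 0.1239287962174338 ((0.5608000755310059, 0.2610662579536438), 0.010204976424574852) [-0.03063844  0.15040746  0.123579  ]
0.0905 3641 0.0956337300824528 ((0.5612607598304749, 0.2611035406589508), 0.04399428144097328) [-0.00198395  0.00288515  0.09610548]
```

View pics/w4.png

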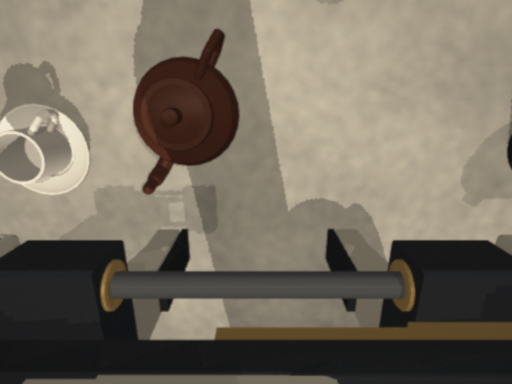

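The lid is level and centred in the mouth, with its knob at about (172,117) and the knob top at z 0.124, so it is home. Now to the jug, turning to yaw -90.

In the tool's units: 84 degrees / 180 = 0.4667.

```bash
echo '[[0.01,0.04,-0.046,0,0,0.0389],[0.01,0.08,-0.046,0,0,0.0778],[0.01,0.12,-0.046,0,0,0.1167],[0.01,0.16,-0.046,0,0,0.1556],[0.01,0.2,-0.046,0,0,0.1944],[0.01,0.24,-0.046,0,0,0.2333],[0.01,0.28,-0.046,0,0,0.2722],[0.01,0.32,-0.046,0,0,0.3111],[0.01,0.36,-0.046,0,0,0.35],[0.01,0.38,-0.046,0,0,0.3889],[0.01,0.4,-0.046,0,0,0.4278],[0.01,0.4,-0.046,0,0,0.4667]]' | python3 drive.py 0.08; echo '[[0,0,0,0,0,0.0333],[0,0,0,0,0,0.0333],[0,0,0,0,0,0.0333]]' | python3 drive.py
python3 - <<'E'
from plant import r
from h import *
s=r.get_state();print(s["tcp_pos"],s["eef_rot"],s["joints"].round(1))
c=r.capture("wrist");np.savez("pics/w5.npz",**c)
cv2.imwrite("pics/w5.png",c["frame"][...,::-1]);P=cloud(c).reshape(-1,3);P=P[np.isfinite(P).all(1)]
d=np.hypot(P[:,0]-.512,P[:,1]+.292)
for a,b,r0 in((.192,.203,.05),(.222,.245,.035)):
    S=P[(d<r0)&(P[:,2]>a)&(P[:,2]<b)]
    print(a,len(S),np.median(S[:,2]),cv2.minEnclosingCircle(S[:,:2].astype(np.float32)),S.min(0),S.max(0))
E
```

```text
time_s: 8.05
tcp_pos: [0.5111, -0.2408, 0.3556]
eef_rot: [179.8, 0.0, -84.5]
contact_force: [-0.9, 0.1, -1.1]
gripper_width: 0.0803
gripper_force: 0.0
time_s: 8.3
tcp_pos: [0.5113, -0.2379, 0.3566]
eef_rot: [179.9, 0.0, -89.8]
contact_force: [0.1, 0.8, 0.3]
gripper_width: 0.0803
gripper_force: 0.0
[ 0.51130756 -0.23786704  0.3566499 ] [ 1.79858821e+02  2.79716614e-02 -8.97883250e+01] [ -5.1   6.9  -0.8  -0.  -82.5   5.3]
0.192 3705 0.19746597482257966 ((0.5123533606529236, -0.29346024990081787), 0.04421483352780342) [ 0.46916336 -0.33661064  0.19213787] [ 0.55572022 -0.25018485  0.20233925]
0.222 1954 0.23140303479204113 ((0.512283205986023, -0.2929978668689728), 0.02422255091369152) [ 0.48830648 -0.31698438  0.22270551] [ 0.53575027 -0.26944736  0.23380497]
```

View pics/w5.png

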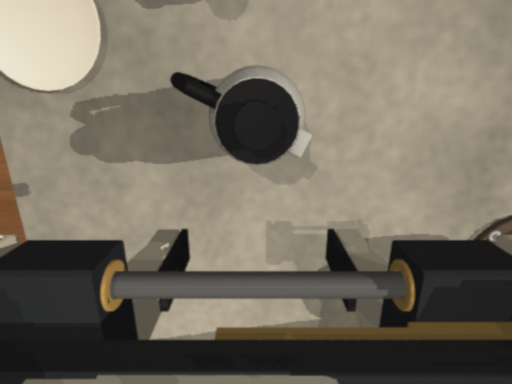

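The wrist view shows the black stopper at about (258,118), the handle running to upper left and the lip to the right. I'll approach in two stages.

```bash
echo '[[0.03,-0.0008,0.01,0,0,0],[0.055,-0.0008,0.03,0,0,0],[0.055,-0.0008,0.06,0,0,0],[0.055,-0.0008,0.09,0,0,0],[0.055,-0.0008,0.11,0,0,0],[0.055,-0.0008,0.11,0,0,0],[0.055,-0.0008,0.11,0,0,0]]' | python3 drive.py 0.08
```

```text
time_s: 8.93
tcp_pos: [0.5116, -0.2928, 0.2476]
eef_rot: [179.9, 0.0, -89.8]
contact_force: [-0.5, 0.5, 0.6]
gripper_width: 0.0799
gripper_force: 0.0
```

```bash
echo '[[0,-0.0005,0.02,0,0,0],[0,-0.0005,0.035,0,0,0],[0,-0.0005,0.044,0,0,0],[0,-0.0005,0.044,0,0,0]]' | python3 drive.py 0.08; echo '[[0,0,0,0,0,0],[0,0,0,0,0,0],[0,0,0,0,0,0],[0,0,0,0,0,0],[0,0,0,0,0,0],[0,0,0,0,0,0]]' | python3 drive.py 0.03 20
```

```text
time_s: 9.27
tcp_pos: [0.5123, -0.2928, 0.2039]
eef_rot: [180.0, 0.0, -89.9]
contact_force: [-0.5, -0.2, 0.2]
gripper_width: 0.08
gripper_force: 0.0
time_s: 9.77
tcp_pos: [0.5123, -0.2932, 0.2046]
eef_rot: [-180.0, -0.0, -90.0]
contact_force: [0.0, -0.5, 1.9]
gripper_width: 0.0458
gripper_force: 16.1
```

In the tool's units: 12 degrees / 180 = 0.0667.

```bash
echo '[[0,0,0,0,0,0.0167],[0,0,0,0,0,0.0333],[0,0,0,0,0,0.05],[0,0,0,0,0,0.0667],[0,0,0,0,0,0.0667]]' | python3 drive.py - 25; python3 -c "
from plant import r;print(r.get_state()['moment'])"; echo '[[0,0,0,0,0,0.0111],[0,0,0,0,0,0.0222],[0,0,0,0,0,0.0333],[0,0,0,0,0,0.0444],[0,0,0,0,0,0.0444]]' | python3 drive.py;  python3 -c "
from plant import r;print(r.get_state()['moment'])"
```

```text
time_s: 10.18
tcp_pos: [0.5124, -0.2933, 0.2046]
eef_rot: [-180.0, -0.0, -102.1]
contact_force: [-0.3, -0.1, 2.8]
gripper_width: 0.0454
gripper_force: 25.0
[ 0.07446638  0.00204219 -0.0043749 ]
time_s: 10.6
tcp_pos: [0.5124, -0.2933, 0.2046]
eef_rot: [-180.0, -0.0, -110.0]
contact_force: [0.0, -0.2, 2.1]
gripper_width: 0.0454
gripper_force: 25.0
[ 0.08282317  0.01524222 -0.080011  ]
```

In the tool's units: 4 degrees / 180 = 0.0222.

```bash
for i in 1 2 3; do python3 -c "
from plant import r;print(r.get_state()['moment'][2])"; done; echo '[[0,0,0,0,0,0.0111],[0,0,0,0,0,0.0222],[0,0,0,0,0,0.0222]]' | python3 drive.py | grep -E "eef|width";  python3 -c "
from plant import r;s=r.get_state();print(s['moment'],s['joints'][5])"; echo '[[0,0,0,0,0,0]]' | python3 drive.py|grep eef; python3 -c "
from plant import r;s=r.get_state();print(s['moment'],s['joints'][5])"
```

```text
-0.08001099582394225
-0.08001099582394225
-0.08001099582394225
eef_rot: [-180.0, -0.0, -113.9]
gripper_width: 0.0452
[ 0.11742308  0.03089229 -0.02898762] -13.135836238809965
eef_rot: [-180.0, -0.0, -113.8]
[ 0.09052553 -0.01621468 -0.08845372] -13.03227484337988
```

No stop has shown up at 24° and the torque is tiny, so this looks like the right way. I'll continue to 61°.

In the tool's units: 37 degrees / 180 = 0.2056.

```bash
echo '[[0,0,0,0,0,0.0222],[0,0,0,0,0,0.0444],[0,0,0,0,0,0.0667],[0,0,0,0,0,0.0889],[0,0,0,0,0,0.1111],[0,0,0,0,0,0.1333],[0,0,0,0,0,0.1556],[0,0,0,0,0,0.1778],[0,0,0,0,0,0.1944],[0,0,0,0,0,0.2056],[0,0,0,0,0,0.2056]]' | python3 drive.py;python3 -c "
from plant import r;s=r.get_state();print(s['moment'],s['joints'])"; echo '[[0,0,-0.002,0,0,0],[0,0,-0.004,0,0,0],[0,0,-0.005,0,0,0],[0,0,-0.005,0,0,0]]' | python3 drive.py
```

```text
time_s: 11.85
tcp_pos: [0.5125, -0.2933, 0.2046]
eef_rot: [-180.0, 0.0, -151.0]
contact_force: [-0.5, 0.8, 3.6]
gripper_width: 0.0455
gripper_force: 25.0
[ 0.14071767 -0.1489738  -0.1382413 ] [-1.08196124e+01  1.35031079e+01 -1.22187354e+01  1.12088393e-02
 -6.42362538e+01 -5.01466017e+01]
time_s: 12.18
tcp_pos: [0.5121, -0.2931, 0.2091]
eef_rot: [180.0, -0.0, -151.0]
contact_force: [0.2, -0.2, -0.8]
gripper_width: 0.0455
gripper_force: 25.0
```

It lifts free with no resistance. I'll raise it straight out, then move it sideways.

```bash
echo '[[0,0,-0.01,0,0,0],[0,0,-0.02,0,0,0],[0,0,-0.03,0,0,0],[0,0,-0.045,0,0,0],[0,0,-0.06,0,0,0],[0,0,-0.075,0,0,0],[0,0,-0.09,0,0,0],[0,0,-0.1,0,0,0],[0,0,-0.1,0,0,0]]' | python3 drive.py - 30; echo '[[-0.01,0.018,0,0,0,0],[-0.024,0.044,0,0,0,0],[-0.04,0.072,0,0,0,0],[-0.056,0.1,0,0,0,0],[-0.072,0.13,0,0,0,0],[-0.088,0.16,0,0,0,0],[-0.1,0.184,0,0,0,0],[-0.11,0.2,0,0,0,0],[-0.116,0.21,0,0,0,0],[-0.116,0.21,0,0,0,0],[-0.116,0.21,0,0,0,0],[-0.116,0.21,0,0,0,0]]' | python3 drive.py
python3 - <<'E'
from plant import r
from h import *
c=r.capture("scene");cv2.imwrite("pics/s6.png",cv2.resize(c["frame"][...,::-1],None,fx=1.5,fy=1.5))
P=cloud(c).reshape(-1,3);P=P[np.isfinite(P).all(1)]
S=P[(np.hypot(P[:,0]-.512,P[:,1]+.05)<.06)];print("low of held",np.sort(S[(S[:,2]>.1),2])[:5])
for n,x,y in(("pot",.56,.26),("jug",.512,-.293)):
    S=P[(np.hypot(P[:,0]-x,P[:,1]-y)<.06)];print(n,S[:,2].max())
E
```

```text
time_s: 12.93
tcp_pos: [0.5132, -0.2937, 0.3126]
eef_rot: [-179.8, 0.2, -151.0]
contact_force: [0.6, -0.4, -0.3]
gripper_width: 0.0455
gripper_force: 30.0
time_s: 13.93
tcp_pos: [0.5117, -0.0538, 0.3089]
eef_rot: [180.0, -0.0, -151.0]
contact_force: [-0.9, -0.1, -1.0]
gripper_width: 0.0456
gripper_force: 30.0
low of held [0.26594892 0.26705447 0.26890775 0.26902155 0.26937509]
pot 0.12869390737010544
jug 0.1947855050321643
```

View pics/s6.png

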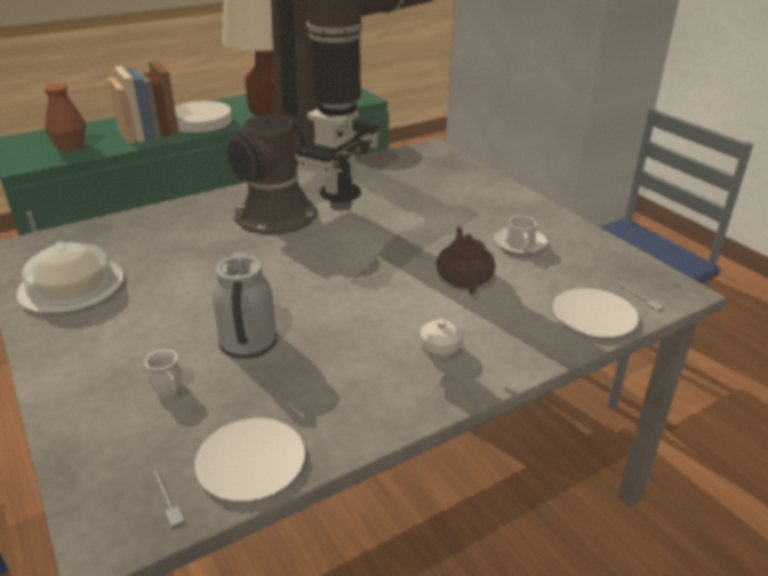

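The jug is open (mouth at about (240,265)), the stopper is held in the air (340,190), the lid is on the pot (465,260), and everything else is standing. I'm handing the job in.

```bash
echo '[[0,0,0,0,0,0],[0,0,0,0,0,0],[0,0,0,0,0,0]]' | python3 drive.py | tail -2; python3 -c "
from plant import r;print(r.close_job())"
```

```text
gripper_width: 0.0454
gripper_force: 30.0
the job is handed in; nothing more can be done
None
```

The job is handed in: the lid sits fully home on the teapot, and the unscrewed stopper is held in the air about 24 cm to the side of the open jug, above its mouth.

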